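# Load the orbital shaker with conical flasks of four sizes

### The job

Load the shaker: stand each of the four stoppered conical flasks upright in the round steel holder of its own size, the smallest flask in the smallest holder and so on up to the largest in the largest, sitting flat on the holder's floor. Knock no flask over, and leave the two straight-sided sample bottles standing where they are.

Things in the scene. Friction and masses are not known exactly. Their poses are not given: they have to be found in the camera images.
- flask_xs: smallest of four conical flasks, frosted white plastic, standing upright on the bench: base 42 mm across, tapering to a straight neck 20 mm across from 40 to 66 mm height, a lip 2 mm proud around the mouth (top 70 mm), and a dark rubber stopper that stands 10 mm above the lip. Grip the neck from above. Origin: centre of its underside; z up
- flask_s: second smallest of four conical flasks, frosted white plastic, standing upright on the bench: base 52 mm across, tapering to a straight neck 22 mm across from 55 to 84 mm height, a lip 2 mm proud around the mouth (top 88 mm), and a dark rubber stopper that stands 10 mm above the lip. Grip the neck from above. Origin: centre of its underside; z up
- flask_m: second largest of four conical flasks, frosted white plastic, standing upright on the bench: base 64 mm across, tapering to a straight neck 26 mm across from 72 to 104 mm height, a lip 2 mm proud around the mouth (top 108 mm), and a dark rubber stopper that stands 10 mm above the lip. Grip the neck from above. Origin: centre of its underside; z up
- flask_l: largest of four conical flasks, frosted white plastic, standing upright on the bench: base 84 mm across, tapering to a straight neck 34 mm across from 98 to 136 mm height, a lip 2 mm proud around the mouth (top 140 mm), and a dark rubber stopper that stands 10 mm above the lip. Grip the neck from above. Origin: centre of its underside; z up
- holder_xs: smallest of four round flask holders: open steel cup, 58 mm inside, 64 mm outside, rim 22 mm high, floor 3 mm thick. Fixed on the top plate (240 mm square, 70 mm above the bench) of the low white orbital shaker. It is for the smallest flask, which fits with 8 mm to spare all round. Origin: centre of its underside, on the shaker plate; z up
- holder_s: second smallest of four round flask holders: open steel cup, 68 mm inside, 74 mm outside, rim 22 mm high, floor 3 mm thick. Fixed on the top plate (240 mm square, 70 mm above the bench) of the low white orbital shaker. It is for the second smallest flask, which fits with 8 mm to spare all round. Origin: centre of its underside, on the shaker plate; z up
- holder_m: second largest of four round flask holders: open steel cup, 80 mm inside, 86 mm outside, rim 22 mm high, floor 3 mm thick. Fixed on the top plate (240 mm square, 70 mm above the bench) of the low white orbital shaker. It is for the second largest flask, which fits with 8 mm to spare all round. Origin: centre of its underside, on the shaker plate; z up
- holder_l: largest of four round flask holders: open steel cup, 100 mm inside, 106 mm outside, rim 22 mm high, floor 3 mm thick. Fixed on the top plate (240 mm square, 70 mm above the bench) of the low white orbital shaker. It is for the largest flask, which fits with 8 mm to spare all round. Origin: centre of its underside, on the shaker plate; z up
- bottle_a: one of two alike straight-sided sample bottles standing among the flasks, same white plastic, 56 mm across, 120 mm tall with a white screw cap 36 mm across; not to be moved. Origin: centre of its underside; z up
- bottle_b: the other of two alike straight-sided sample bottles standing among the flasks, same white plastic, 56 mm across, 120 mm tall with a white screw cap 36 mm across; not to be moved. Origin: centre of its underside; z up
There are look-alikes about, which are no part of the job. What is shaped like the flask_s but orange is not meant.

How it is judged (in metres and radians):
At the end, for the whole second after the job is handed in: Each flask stands in the holder of its own size: its centre within 12 mm of the holder's centre, its base on the holder's floor (no more than 8 mm above the holder's underside), upright within 0.1 rad, and at rest (horizontal distance between flask_xs and holder_xs below 0.012 m and z of flask_xs in the frame of holder_xs between -0.002 and 0.008 m and angle between each of flask_xs, flask_s, flask_m, flask_l's own z axis and vertical below 0.1 rad and linear speed of each of flask_xs, flask_s, flask_m, flask_l below 0.02 m/s and horizontal distance between flask_s and holder_s below 0.012 m and z of flask_s in the frame of holder_s between -0.002 and 0.008 m and horizontal distance between flask_m and holder_m below 0.012 m and z of flask_m in the frame of holder_m between -0.002 and 0.008 m and horizontal distance between flask_l and holder_l below 0.012 m and z of flask_l in the frame of holder_l between -0.002 and 0.008 m); the robot touches nothing.
It fails at once if bottle_a pushed more than 20 mm from its place or tipped (distance of bottle_a from where it was at the start of the episode above 0.02 m or angle between bottle_a's own z axis and vertical above 0.3 rad).
It fails at once if bottle_b pushed more than 20 mm from its place or tipped (distance of bottle_b from where it was at the start of the episode above 0.02 m or angle between bottle_b's own z axis and vertical above 0.3 rad).
It fails at once if a flask knocked over (angle between any of flask_xs, flask_s, flask_m, flask_l's own z axis and vertical above 0.8 rad).
It also fails if it takes over 128 s, if anything falls off the work surface, if the arm or the gripper's body presses on something with over 40 N, if the wrist force passes 120 N, or if a joint passes its speed limit or range.

### The arm

A 6-joint arm with a two-finger parallel gripper is mounted at the origin on the work surface. World frame = base frame: x ahead of the robot, y to its left, z up, the work surface at z = 0. Lengths are in mm, angles in rad, forces in N, time in s.
With the tool pointing down it reaches from about 300 to 775 mm from the base axis. Payload 14.6 kg.
Tool frame: the origin (TCP) lies between the finger pads; the fingertips stand 8 mm ahead of it and the grasp point (between the pads) lies 11 mm behind it; x points along the fingers, y is the direction in which the jaws open and shut, and the axes are right-handed (so a half turn about x gives the same grasp; the last joint's range is limited). The gripper opens to 94 mm and grips with 3 to 60 N. Pads are 16 mm wide; open, the fingers measure 119 mm over their backs; the gripper's body (75 mm by 177 mm) begins 78 mm behind the grasp point.
Start: joints at [1.079, 0.3, 1.521, -0, 1.321, -0.067], TCP at [226.672, 501.108, 213.446] pointing down, gripper open.
Joint ranges: [-3.03, 3.03], [-0.79, 2.21], [0.23, 2.52], [-1.04, 4.18], [0, 3.07], [-2.55, 2.55]. Speed limits (rad/s): [2.22, 2.22, 2.57, 3.14, 3.14, 3.14].

### API

Orientations are given as [roll, pitch, yaw] about the fixed x, y, z axes, in that order (R = Rz(yaw) Ry(pitch) Rx(roll)).
In Python, from cell import telemetry, camera, calibration, order gives the robot as it stands.
- The arm moves only by the shell command python3 -m handwheel 'ROWS' [FORCE]. ROWS is JSON, a list of rows, each a list of 7 numbers: the turn, a rotation vector about the tool's x, y, z as a fraction of full scale, then the shift along the tool's x, y, z as a fraction of full scale, then the opening, from 0 (shut) to 1 (fully open). A call has 1 to 12 rows; each row is the pose to reach, as a shift and turn from the pose measured when the call began, along the tool's axes at that moment, turning the shorter way round; what a row does not reach only later rows make up. Full scale, the value 1, is 300 mm for a shift and pi rad for a turn. A row lasts 1/8 s, in which the tool goes at most 62.5 mm and 10.7 degrees, less where a joint would pass 70% of its speed; a pose out of reach is approached as far as the arm can. A call with a number of a shift or a turn outside -1 to 1 is refused whole. A call with a gripper value outside its range is refused whole. The fingers move at their own pace and stop on an object; FORCE is the grip in N (left out, the last holds). Time passes only in rows, so rows that repeat a pose let the fingers close. It gives the time, the measured TCP pose, the force and the opening at its end, in the units of the state.
- telemetry.read_state(): the state, without advancing time (a new reading comes with each control period).
- camera(name): name is "scene" or "top" or "wrist"; returns the picture (480x640x3 uint8, red, green, blue); there is no depth.
- calibration(name): a dict with "fov_y" (degrees; the focal length in pixels is half the picture's height over the tangent of half this angle, whatever the lens; pixels are square), "cx", "cy" (the principal point, pixels), "k1" (the pictures are not rectified: a ray, as slopes to the right and down, at radius r is drawn at 1 + k1 r^2 times it, then the intrinsics apply), "position" and "attitude" of the camera in the world. Camera axes: x right, y down, z forward; pixel columns grow to the right and rows downward; lengths in mm; the calibration is good to about 2 mm. A picture is of the moment at which its call begins: read the wrist's pose just before it. calibration takes no time and is no camera call; for the wrist camera it gives the pose at the moment of the call.
- order.sign_off(): hands the job in, once; it reports no verdict.
The state is a dict: "clock": time; "joints": joint angles; "qd": joint speeds; "effort": joint torques, N m; "eef_pos": TCP position; "eef_rot": TCP orientation; "wrist_force": force on the tool from outside, world axes, zero at the start; "moment": the same for the moment, N m; "finger_gap": finger opening in mm.
Only numpy, scipy, OpenCV 4.12 (cv2) and the standard library are available. Lean on these libraries where they do the work, as an engineer would, in place of code of your own. Each camera call takes 0.05 s, during which the arm holds its last target.

## Working session

There is one attempt and no reset: what is moved stays moved. The work goes in short steps, Python scripts to look and compute and a shell command to move; the robot and the scene stay as the last step left them, time stands still between calls to the robot, and variables do not carry over. Pictures are saved under pics/ and viewed, and the job is handed in when it is done.

```bash
mkdir -p pics; ls; python3 - <<'E'
from cell import telemetry,camera,calibration
import cv2
print(telemetry.read_state())
for n in ("scene","top","wrist"):
    print(n,calibration(n)); cv2.imwrite(f"pics/{n}0.png",camera(n)[:,:,::-1])
E
```

```text
pics
{'clock': 0.0, 'joints': array([ 1.07942814e+00,  3.00470447e-01,  1.52158986e+00, -1.85422830e-05,
        1.32068120e+00, -6.65926896e-02]), 'qd': array([-0.00093147, -0.00024632, -0.00116845,  0.00057988,  0.00085197,
       -0.00241607]), 'effort': array([-3.44643711e-03, -5.31796467e+01, -3.52734804e+01,  7.07520708e-02,
        2.43296177e-02, -1.45466074e-04]), 'eef_pos': array([226.54764876, 500.89720705, 212.88296472]), 'eef_rot': array([-1.62175734,  1.56964733, -2.04652824]), 'wrist_force': array([-0.72541547,  1.0317972 ,  0.30954762]), 'moment': array([0.00633891, 0.0713128 , 0.02554398]), 'finger_gap': 93.97342849361321}
scene {'fov_y': 54.211841513927915, 'cx': 316.78356669789264, 'cy': 235.8505006205787, 'k1': 0.03830127137215029, 'position': array([959.81221963,  68.85515309, 666.19248967]), 'attitude': array([-2.47243765,  0.01435271,  1.7523585 ])}
top {'fov_y': 49.98927423263682, 'cx': 317.0775704503173, 'cy': 233.250218308301, 'k1': -0.020107252045401935, 'position': array([ 425.72448129,  -18.83827434, 1131.39480016]), 'attitude': array([-3.08026084, -0.01626342, -1.58856233])}
wrist {'fov_y': 64.26011891556684, 'cx': 315.42463834365253, 'cy': 235.3880313933516, 'k1': -0.022955914670917316, 'position': array([158.95594409, 532.14708868, 385.02735603]), 'attitude': array([ 2.88526659e+00, -3.92897986e-04,  1.14606385e+00])}
```

View pics/top0.png

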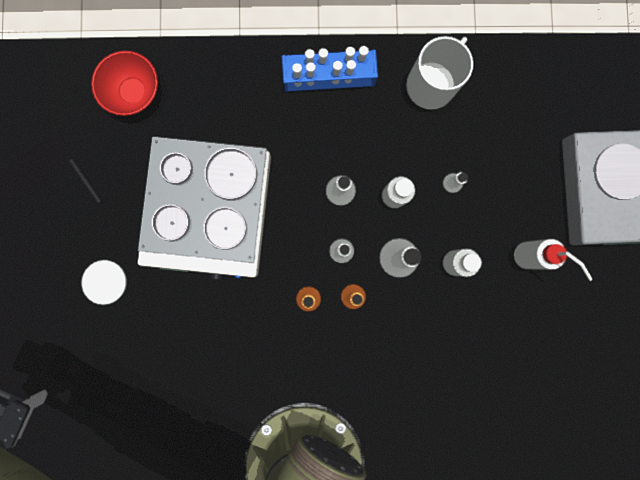

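View pics/scene0.png

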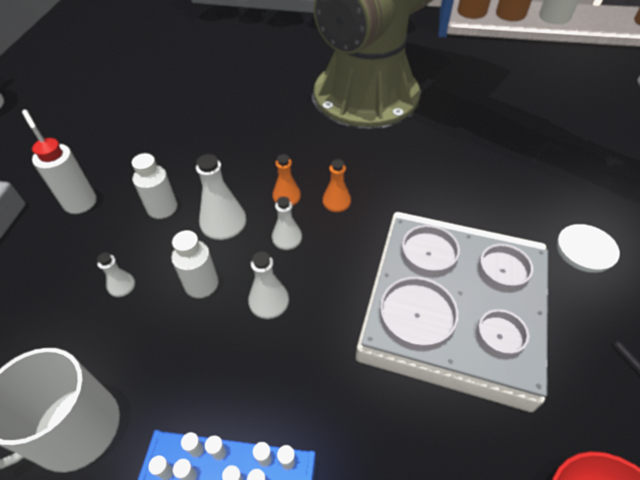

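```bash
python3 - <<'E'
import cv2
t=cv2.imread("pics/top0.png"); s=cv2.imread("pics/scene0.png")
cv2.imwrite("pics/tc.png",cv2.resize(t[160:290,310:490],None,fx=4.4,fy=4.4,interpolation=cv2.INTER_CUBIC))
cv2.imwrite("pics/th.png",cv2.resize(t[130:280,130:280],None,fx=4,fy=4,interpolation=cv2.INTER_CUBIC))
cv2.imwrite("pics/sc.png",cv2.resize(s[130:330,90:360],None,fx=2.9,fy=2.9,interpolation=cv2.INTER_CUBIC))
E
```

```text
(no output)
```

View pics/tc.png

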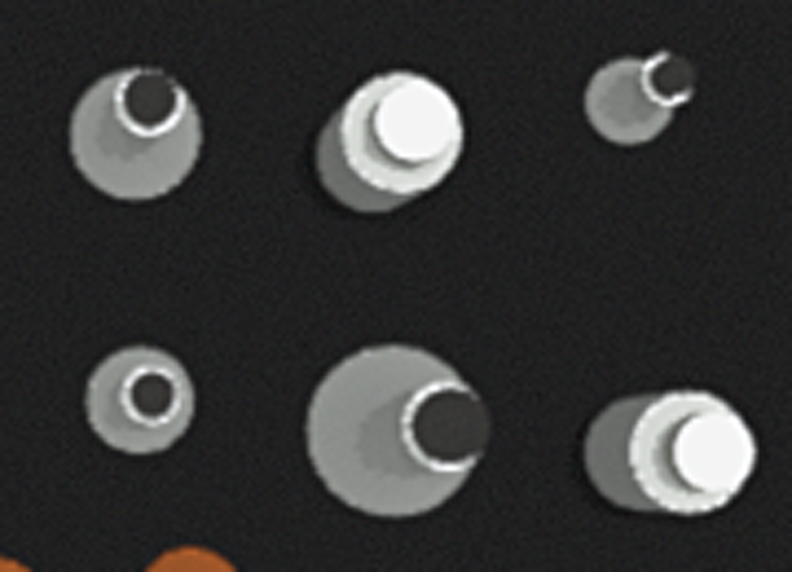

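View pics/th.png

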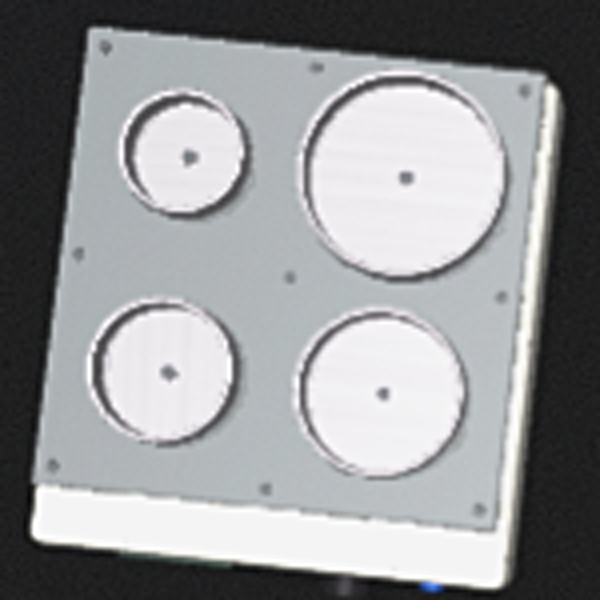

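View pics/sc.png

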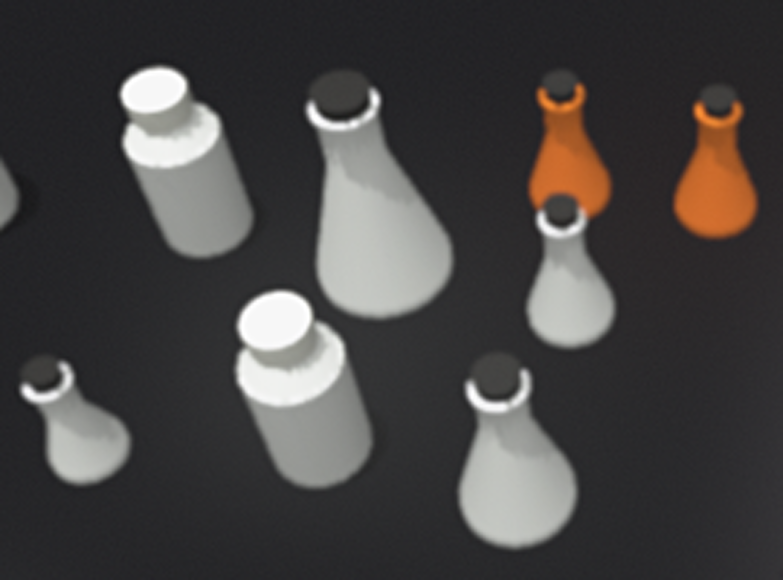

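```bash
cat > h.py <<'E'
import numpy as np,cv2
from cell import telemetry,camera,calibration
from scipy.spatial.transform import Rotation as R
def ray(c,u,v):
    f=240/np.tan(np.radians(c['fov_y']/2)); 
    K=np.array([[f,0,c['cx']],[0,f,c['cy']],[0,0,1]])
    p=cv2.undistortPoints(np.array([[[u,v]]],float),K,np.array([c['k1'],0,0,0]))[0,0]
    d=R.from_euler('xyz',c['attitude']).as_matrix()@np.array([p[0],p[1],1]); return c['position'],d
def onz(c,u,v,z):
    o,d=ray(c,u,v); return (o+d*(z-o[2])/d[2])[:2]
def proj(c,P):
    f=240/np.tan(np.radians(c['fov_y']/2))
    q=R.from_euler('xyz',c['attitude']).as_matrix().T@(np.array(P,float)-c['position']); q=q[:2]/q[2]
    q=q*(1+c['k1']*(q@q)); return q*f+[c['cx'],c['cy']]
E
python3 - <<'E'
from h import *
c=calibration('top'); s=calibration('scene')
np.set_printoptions(precision=1,suppress=True)
T=lambda u,v:(310+(u+.5)/4.4-.5,160+(v+.5)/4.4-.5)
H=lambda u,v:(130+u/4,130+v/4)
S=lambda u,v:(90+u/2.9,130+v/2.9)
img=cv2.imread('pics/top0.png',0)
for n,b,l,z,r,sl in [('xs',(628,101),(668,79),70,21,(45,383)),('s',(140,400),(152,396),88,26,(560,218)),('m',(136,134),(149,101),108,32,(497,388)),('l',(393,431),(446,428),140,42,(342,105))]:
    P=onz(c,*T(*b),2); e=onz(c,T(*b)[0]+r/2.,T(*b)[1],2)
    print(n,'base',P,'lip',onz(c,*T(*l),z),'scene lip',onz(s,*S(*sl),z))
for n,d,rm in [('xs',(190,157),(184,153)),('s',(168,373),(162,370)),('m',(383,394),(381,393)),('l',(406,178),(403,175))]:
    print(n,'dot',onz(c,*H(*d),73),'rim',onz(c,*H(*rm),92))
# bottles
for n,b in [('a',(373,155)),('b',(645,452))]: pass
for n,cap in [('a',(414,121)),('b',(713,452))]: print(n,onz(c,*T(*cap),120))
st=telemetry.read_state(); print(R.from_euler('xyz',st['eef_rot']).as_matrix())
E
```

```text
xs base [ 602.7 -341.4] lip [ 602.3 -341.5] scene lip [ 604.2 -338.8]
s base [455.9 -91.2] lip [455.3 -91.3] scene lip [457.1 -88.7]
m base [589.6 -92. ] lip [589.2 -91.4] scene lip [591.5 -88.7]
l base [ 438.2 -217.5] lip [ 437.5 -216.6] scene lip [ 439.9 -214. ]
xs dot [628.  249.4] rim [626.5 247.6]
s dot [516.  260.8] rim [516.  258.8]
m dot [503.3 150.4] rim [502.5 148.4]
l dot [615.2 137.8] rim [613.4 136.5]
a [ 576.5 -210.1]
b [ 424.9 -340.7]
[[-0.   0.4  0.9]
 [-0.   0.9 -0.4]
 [-1.  -0.  -0. ]]
```

```bash
cat >> h.py <<'E'
W=np.array([[0,1,0],[0,0,-1],[-1,0,0]],float) # tool x down, y=+X, z=-Y
def go(*P):
    st=telemetry.read_state(); M=R.from_euler('xyz',st['eef_rot']).as_matrix(); p=st['eef_pos']
    rv=R.from_matrix(M.T@W).as_rotvec()/np.pi
    print('t',round(st['clock'],2),'p',p.round(1),'gap',round(st['finger_gap'],1),'F',st['wrist_force'].round(1),'turn',rv.round(3))
    for q in P:
        print(' ->',q,(M.T@(np.array(q)-p)/300).round(3))
E
python3 -c "
from h import *
go((400,300,230),(603,-341,190))"
```

```text
t 0.15 p [226.6 501.  213. ] gap 94.2 F [0.  0.1 0.7] turn [0.365 0.    0.   ]
 -> (400, 300, 230) [-0.056 -0.372  0.803]
 -> (603, -341, 190) [ 0.078 -2.04   2.3  ]
```

View pics/wrist0.png

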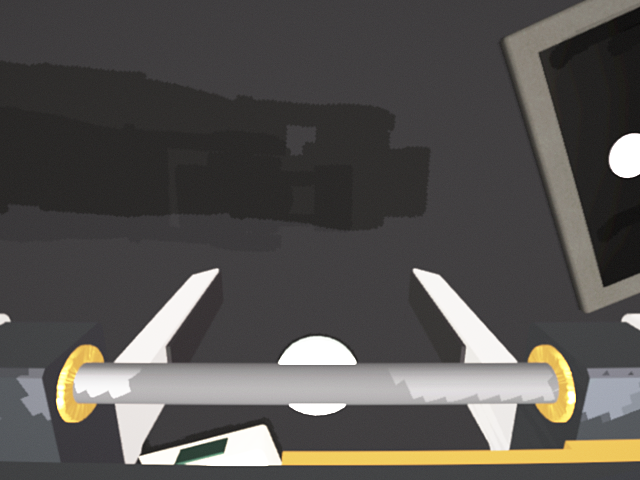

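```bash
python3 -m handwheel '[[0.06,0,0,-0.02,-0.06,0.16,1],[0.12,0,0,-0.04,-0.15,0.32,1],[0.18,0,0,-0.056,-0.22,0.48,1],[0.24,0,0,-0.056,-0.3,0.65,1],[0.3,0,0,-0.056,-0.372,0.803,1],[0.365,0,0,-0.056,-0.372,0.803,1],[0.365,0,0,-0.056,-0.372,0.803,1]]'; python3 -c "
from h import *
go((470,50,230),(603,-341,190))"
```

```text
clock: 1.02
eef_pos: [400.2, 299.7, 229.8]
eef_rot: [-0.702, 1.57, -2.274]
wrist_force: [-0.6, -0.2, 0.0]
finger_gap: 94.0
t 1.02 p [400.2 299.7 229.8] gap 94.0 F [-0.6 -0.2  0. ] turn [-0.  0.  0.]
 -> (470, 50, 230) [-0.     0.234  0.832]
 -> (603, -341, 190) [0.134 0.679 2.135]
```

Axes are aligned now (tool y=+X, z=−Y). On to above flask_xs.

```bash
python3 -m handwheel '[[0,0,0,0,0.06,0.2,1],[0,0,0,0,0.12,0.4,1],[0,0,0,0,0.18,0.6,1],[0,0,0,0,0.22,0.8,1],[0,0,0,0,0.26,1,1]]'
python3 -m handwheel '[[0,0,0,0,0.06,0.2,1],[0,0,0,0,0.12,0.4,1],[0,0,0,0,0.18,0.6,1],[0,0,0,0,0.22,0.8,1],[0,0,0,0,0.26,1,1],[0,0,0,0,0.26,1,0.8]]';  python3 - <<'E'
from h import *
go((603,-341,190))
a=camera('wrist'); cv2.imwrite('pics/w1.png',a[:,:,::-1])
E
```

```text
clock: 1.65
eef_pos: [477.8, -1.8, 230.0]
eef_rot: [-0.526, 1.57, -2.092]
wrist_force: [0.5, -0.1, -0.1]
finger_gap: 93.8
clock: 2.4
eef_pos: [557.0, -304.0, 228.6]
eef_rot: [-1.516, 1.569, -3.082]
wrist_force: [0.3, 0.8, 1.2]
finger_gap: 87.2
t 2.4 p [ 557.  -304.   228.6] gap 87.2 F [0.3 0.8 1.2] turn [0.002 0.    0.001]
 -> (603, -341, 190) [0.128 0.153 0.124]
```

View pics/w1.png

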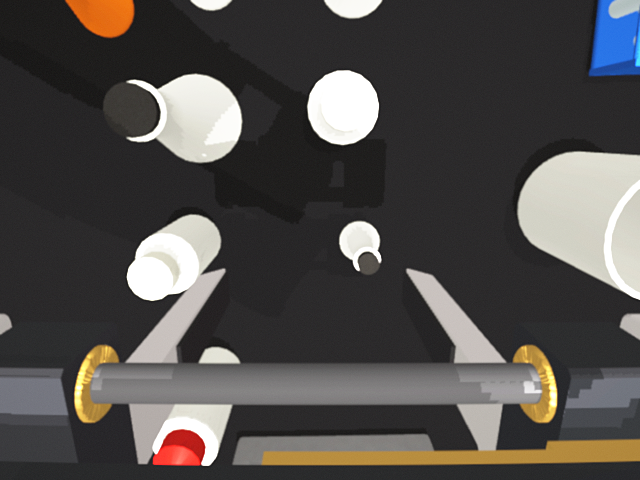

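```bash
python3 - <<'E'
from h import *
im=cv2.imread('pics/w1.png')
cv2.imwrite('pics/w1c.png',cv2.resize(im[200:300,310:420],None,fx=6,fy=6,interpolation=cv2.INTER_CUBIC))
c=calibration('wrist'); print(onz(c,367,261,75), onz(c,359,241,2),onz(c,133,110,145))
E
```

```text
[ 602.80324904 -336.20951397] [ 603.6318105  -337.74830445] [ 438.44074627 -211.9626245 ]
```

View pics/w1c.png

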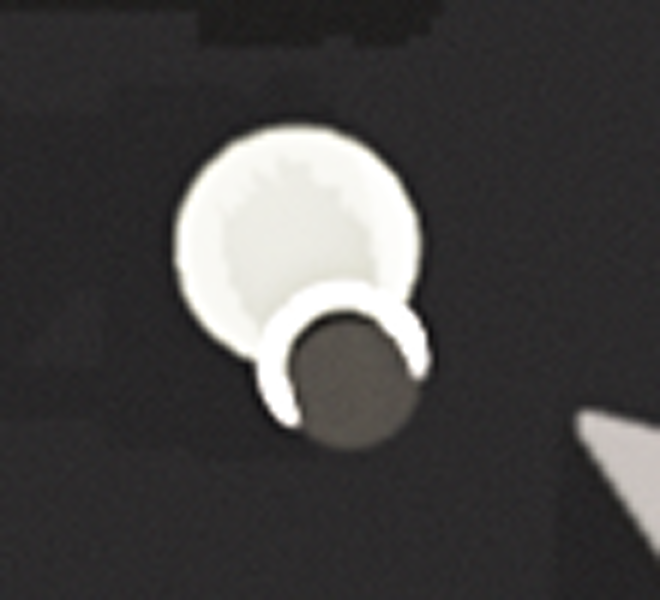

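```bash
python3 -m handwheel '[[0.002,0,0.001,0.05,0.08,0.06,0.7],[0.002,0,0.001,0.15,0.153,0.117,0.6],[0.002,0,0.001,0.25,0.153,0.117,0.6],[0.002,0,0.001,0.35,0.153,0.117,0.6],[0.002,0,0.001,0.45,0.153,0.117,0.6],[0.002,0,0.001,0.53,0.153,0.117,0.6],[0.002,0,0.001,0.58,0.153,0.117,0.6],[0.002,0,0.001,0.605,0.153,0.117,0.6],[0.002,0,0.001,0.605,0.153,0.117,0.6]]'; python3 - <<'E'
from h import *
go((603,-339,47))
a=camera('wrist'); cv2.imwrite('pics/w2.png',a[:,:,::-1])
im=cv2.imread('pics/scene0.png')
cv2.imwrite('pics/sh.png',cv2.resize(im[205:410,350:560],None,fx=2.9,fy=2.9,interpolation=cv2.INTER_CUBIC))
E
```

```text
clock: 3.58
eef_pos: [603.1, -336.4, 47.8]
eef_rot: [1.596, 1.569, 0.026]
wrist_force: [0.6, -0.8, -0.4]
finger_gap: 56.4
t 3.58 p [ 603.1 -336.4   47.8] gap 56.4 F [ 0.6 -0.8 -0.4] turn [ 0. -0. -0.]
 -> (603, -339, 47) [ 0.003 -0.     0.009]
```

View pics/w2.png

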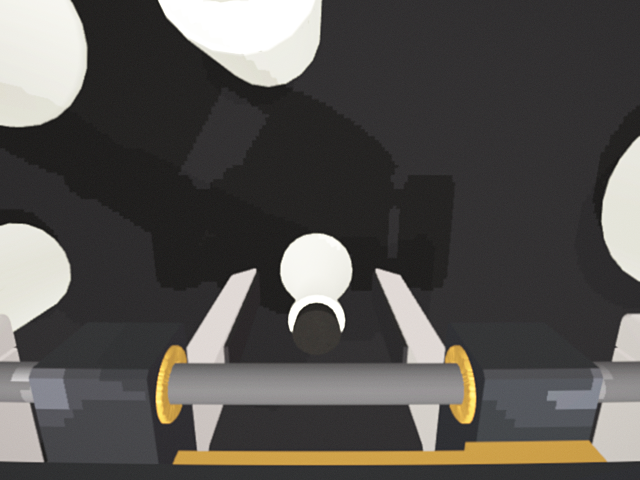

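View pics/sh.png

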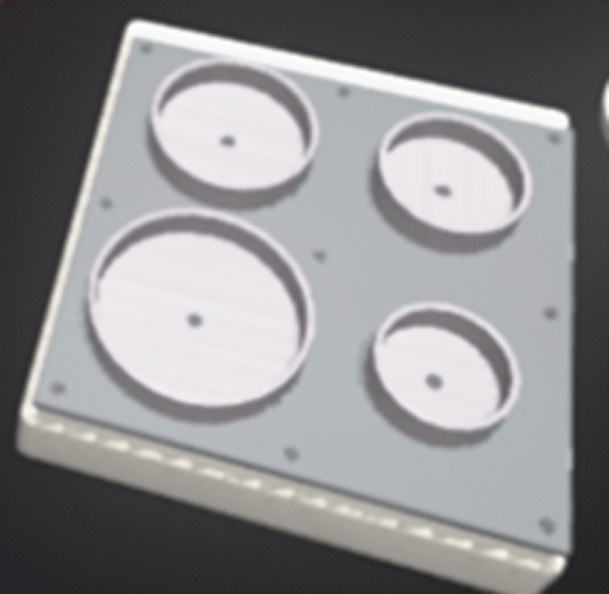

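```bash
python3 - <<'E'
from h import *
c=calibration('wrist'); print('lip',onz(c,316.5,320,70),'base',onz(c,316,268,2))
s=calibration('scene'); S=lambda u,v:(350+u/2.9,205+v/2.9)
for n,d in [('xs',(434,381)),('s',(443,190)),('m',(228,141)),('l',(195,320))]: print(n,onz(s,*S(*d),73))
E
python3 -m handwheel '[[0,0,0,0.002,0,0.005,0.6],[0,0,0,0.002,0,0.005,0.1],[0,0,0,0.002,0,0.005,0],[0,0,0,0.002,0,0.005,0],[0,0,0,0.002,0,0.005,0],[0,0,0,0.002,0,0.005,0]]' 20
```

```text
lip [ 602.99958035 -339.39919233] base [ 603.06612093 -339.73636046]
xs [629.39134832 252.84207305]
s [517.87467843 263.65343114]
m [505.06162112 153.68460996]
l [616.75657339 141.65216197]
clock: 4.38
eef_pos: [603.2, -338.2, 47.7]
eef_rot: [1.384, 1.569, -0.186]
wrist_force: [-0.3, 0.7, 1.5]
finger_gap: 22.2
```

```bash
python3 -m handwheel '[[0,0,0,0,0,0.002,0],[0,0,0,0,0,0.002,0],[0,0,0,-0.01,0,0.002,0],[0,0,0,-0.05,0,0.002,0],[0,0,0,-0.1,0,0.002,0]]' 20;python3 - <<'E'
from h import *
go((603,-339,230))
a=camera('wrist'); cv2.imwrite('pics/w3.png',a[:,:,::-1])
E
```

```text
clock: 5.0
eef_pos: [603.2, -338.8, 78.8]
eef_rot: [1.352, 1.569, -0.218]
wrist_force: [0.5, 0.5, 0.2]
finger_gap: 22.3
t 5.0 p [ 603.2 -338.8   78.8] gap 22.3 F [0.5 0.5 0.2] turn [ 0.     0.    -0.001]
 -> (603, -339, 230) [-0.504  0.001  0.001]
```

View pics/w3.png

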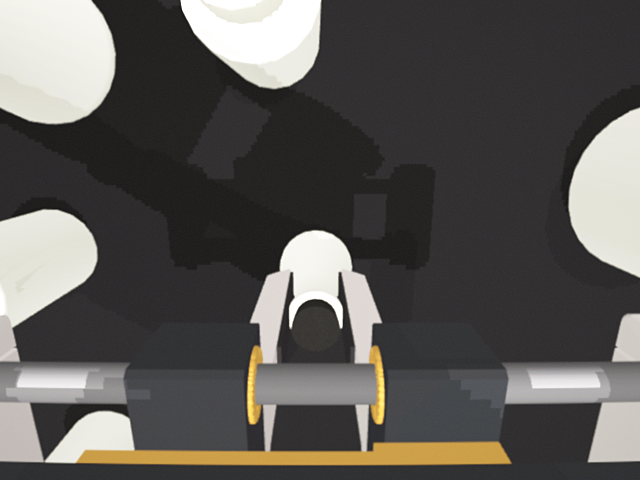

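```bash
python3 -m handwheel '[[0,0,0,-0.1,0,0,0],[0,0,0,-0.25,0,0,0],[0,0,0,-0.4,0,-0.01,0],[0,0,0,-0.48,0,-0.1,0],[0,0,0,-0.5,0,-0.2,0],[0,0,0,-0.5,0,-0.35,0],[0,0,0,-0.5,0,-0.5,0],[0,0,0,-0.5,0,-0.65,0],[0,0,0,-0.5,0,-0.8,0],[0,0,0,-0.5,0,-0.95,0]]'
python3 -m handwheel '[[0,0,0,0,0,-0.15,0],[0,0,0,0,0.01,-0.3,0],[0,0,0,0,0.02,-0.45,0],[0,0,0,0,0.03,-0.6,0],[0,0,0,0,0.04,-0.75,0],[0,0,0,0,0.05,-0.85,0],[0,0,0,0,0.06,-0.9,0],[0,0,0,0,0.06,-0.9,0]]'
python3 - <<'E'
from h import *
go((628.5,250.5,150))
a=camera('wrist'); cv2.imwrite('pics/w4.png',a[:,:,::-1])
E
```

```text
clock: 6.3
eef_pos: [602.9, -52.6, 231.7]
eef_rot: [1.192, 1.564, -0.378]
wrist_force: [0.1, -0.5, 0.3]
finger_gap: 22.6
clock: 7.3
eef_pos: [620.8, 217.6, 231.2]
eef_rot: [1.192, 1.564, -0.377]
wrist_force: [0.1, 0.3, -0.8]
finger_gap: 22.3
t 7.3 p [620.8 217.6 231.2] gap 22.3 F [ 0.1  0.3 -0.8] turn [ 0.     0.001 -0.002]
 -> (628.5, 250.5, 150) [ 0.271  0.024 -0.11 ]
```

View pics/w4.png

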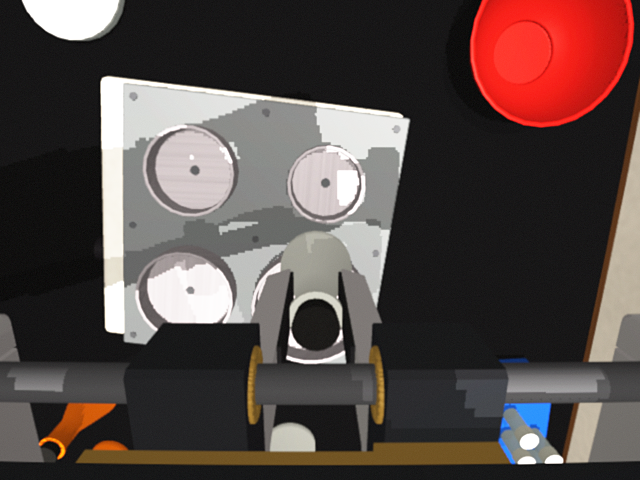

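```bash
python3 - <<'E'
from h import *
c=calibration('wrist'); 
for n,d in [('xs',(325,183)),('s',(194.5,170)),('m',(190,290))]: print(n,onz(c,*d,73))
go((628.7,251,150))
E
```

```text
xs [629.58802018 251.27801531]
s [517.8868594  262.51627969]
m [504.88442695 152.23342455]
t 7.35 p [620.9 216.8 231.2] gap 21.9 F [ 0.6 -1.3 -0.2] turn [ 0.     0.001 -0.002]
 -> (628.7, 251, 150) [ 0.271  0.024 -0.115]
```

```bash
python3 -m handwheel '[[0,0.001,-0.002,0.03,0.015,-0.06,0],[0,0.001,-0.002,0.1,0.027,-0.115,0],[0,0.001,-0.002,0.2,0.027,-0.115,0],[0,0.001,-0.002,0.28,0.027,-0.115,0],[0,0.001,-0.002,0.33,0.027,-0.115,0],[0,0.001,-0.002,0.33,0.027,-0.115,0]]'
python3 - <<'E'
from h import *
go((629,251.3,121))
a=camera('wrist'); cv2.imwrite('pics/w5.png',a[:,:,::-1])
E
```

```text
clock: 8.1
eef_pos: [629.1, 251.2, 130.6]
eef_rot: [-1.454, 1.569, -3.024]
wrist_force: [0.2, -0.3, 0.4]
finger_gap: 22.3
t 8.1 p [629.1 251.2 130.6] gap 22.3 F [ 0.2 -0.3  0.4] turn [0.    0.    0.001]
 -> (629, 251.3, 121) [ 0.032 -0.    -0.   ]
```

View pics/w5.png

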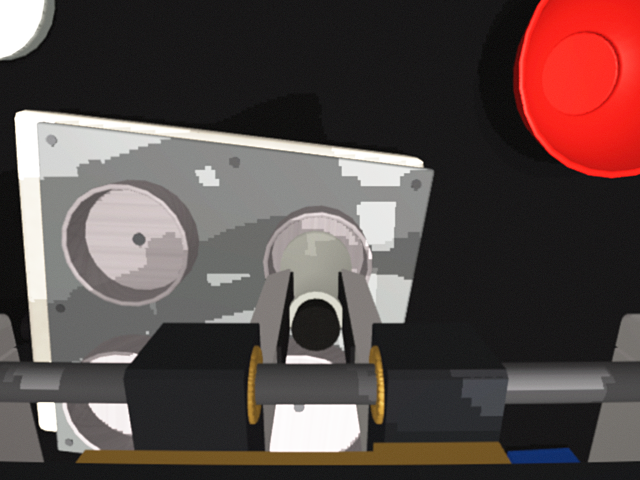

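Flask base (315,255) is inside the xs rim (318,255). Lower by about 10 mm and watch the force.

```bash
python3 -m handwheel '[[0,0,0.001,0.012,0,0,0],[0,0,0.001,0.024,0,0,0],[0,0,0.001,0.031,0,0,0],[0,0,0.001,0.033,0,0,0],[0,0,0.001,0.033,0,0,0]]'; python3 -c "
from h import *
go((629,251.3,121))"
```

```text
clock: 8.78
eef_pos: [629.6, 251.3, 122.1]
eef_rot: [1.708, 1.568, 0.138]
wrist_force: [0.0, -1.2, -0.8]
finger_gap: 22.4
t 8.78 p [629.6 251.3 122.1] gap 22.4 F [ 0.  -1.2 -0.8] turn [ 0.    -0.    -0.001]
 -> (629, 251.3, 121) [ 0.004 -0.002 -0.   ]
```

```bash
python3 -m handwheel '[[0,0,0,0.004,0,0,0],[0,0,0,0.006,0,0,0],[0,0,0,0.006,0,0,0]]'; python3 -m handwheel '[[0,0,0,0,0,0,0.3],[0,0,0,0,0,0,0.35],[0,0,0,0,0,0,0.45],[0,0,0,0,0,0,0.5],[0,0,0,0,0,0,0.5],[0,0,0,-0.05,0,0,0.5],[0,0,0,-0.15,0,0,0.5],[0,0,0,-0.25,0,0,0.5],[0,0,0,-0.35,0,0,0.5],[0,0,0,-0.4,0,0,0.5]]'; python3 - <<'E'
from h import *
go((456.3,-89.7,230))
a=camera('wrist'); cv2.imwrite('pics/w6.png',a[:,:,::-1])
E
```

```text
clock: 9.15
eef_pos: [629.8, 251.3, 120.6]
eef_rot: [1.73, 1.567, 0.159]
wrist_force: [-0.0, -0.5, 2.3]
finger_gap: 22.5
clock: 10.4
eef_pos: [629.7, 251.4, 243.4]
eef_rot: [1.806, 1.564, 0.235]
wrist_force: [-0.3, -0.2, -0.6]
finger_gap: 47.1
t 10.4 p [629.7 251.4 243.4] gap 47.1 F [-0.3 -0.2 -0.6] turn [ 0.    -0.    -0.002]
 -> (456.3, -89.7, 230) [ 0.039 -0.579  1.137]
```

View pics/w6.png

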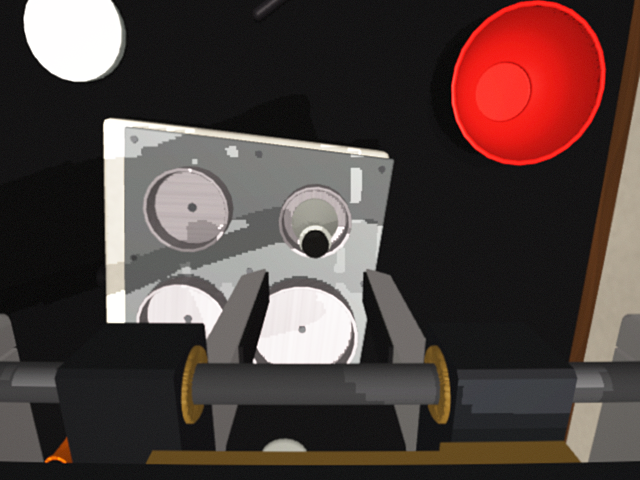

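```bash
python3 -m handwheel '[[0,0,-0.002,0,-0.05,0.15,0.5],[0,0,-0.002,0,-0.15,0.35,0.5],[0,0,-0.002,0,-0.25,0.55,0.5],[0,0,-0.002,0,-0.35,0.75,0.5],[0,0,-0.002,0,-0.45,0.9,0.6],[0,0,-0.002,0,-0.5,0.98,0.6],[0,0,-0.002,0,-0.5,0.98,0.6]]'; python3 - <<'E'
from h import *
go((456.3,-89.7,180),(456.3,-89.7,61))
a=camera('wrist'); cv2.imwrite('pics/w7.png',a[:,:,::-1])
E
```

```text
clock: 11.32
eef_pos: [479.2, -44.1, 242.7]
eef_rot: [2.645, 1.569, 1.072]
wrist_force: [0.3, 1.2, 0.2]
finger_gap: 56.6
t 11.32 p [479.2 -44.1 242.7] gap 56.6 F [0.3 1.2 0.2] turn [-0.001 -0.001 -0.   ]
 -> (456.3, -89.7, 180) [ 0.209 -0.076  0.153]
 -> (456.3, -89.7, 61) [ 0.605 -0.076  0.153]
```

View pics/w7.png

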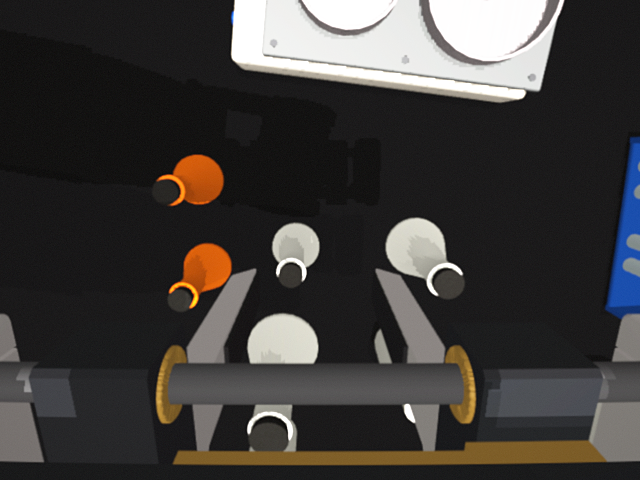

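```bash
python3 - <<'E'
from h import *
c=calibration('wrist')
print('s lip',onz(c,291,272,89),'base',onz(c,295.5,246,2),'or',onz(c,209,265,2),'l lip',onz(c,270,430,142),'base',onz(c,283,348,2), 'm lip',onz(c,445,281,110),'mb',onz(c,415,247,2))
im=cv2.imread('pics/w7.png')
cv2.imwrite('pics/w7c.png',cv2.resize(im[200:320,140:340],None,fx=4,fy=4,interpolation=cv2.INTER_CUBIC))
E
```

```text
s lip [457.37811414 -87.53131941] base [457.20145732 -88.18346976] or [ 358.20701182 -110.59836951] l lip [ 440.36514493 -211.59409158] base [ 440.21400016 -216.65113378] m lip [589.99090765 -88.34345303] mb [591.82991442 -89.57925514]
```

View pics/w7c.png

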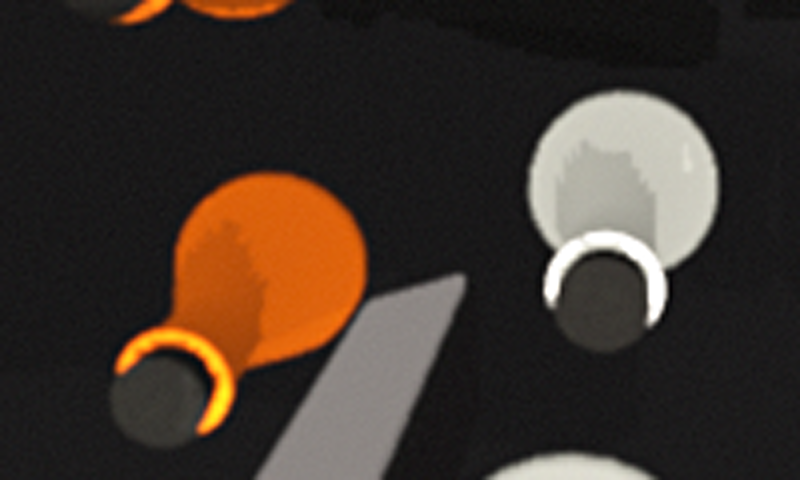

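```bash
python3 -m handwheel '[[-0.001,-0.001,0,0.03,-0.04,0.08,0.55],[-0.001,-0.001,0,0.1,-0.074,0.148,0.55],[-0.001,-0.001,0,0.2,-0.074,0.15,0.55],[-0.001,-0.001,0,0.3,-0.074,0.15,0.55],[-0.001,-0.001,0,0.4,-0.074,0.15,0.55],[-0.001,-0.001,0,0.5,-0.074,0.15,0.55],[-0.001,-0.001,0,0.57,-0.074,0.15,0.55],[-0.001,-0.001,0,0.605,-0.074,0.15,0.55],[-0.001,-0.001,0,0.605,-0.074,0.15,0.55]]'; python3 - <<'E'
from h import *
go((457,-88.5,61))
a=camera('wrist'); cv2.imwrite('pics/w8.png',a[:,:,::-1])
E
```

```text
clock: 12.5
eef_pos: [457.9, -87.1, 60.6]
eef_rot: [0.142, 1.57, -1.426]
wrist_force: [0.9, 0.3, 0.1]
finger_gap: 52.0
t 12.5 p [457.9 -87.1  60.6] gap 52.0 F [0.9 0.3 0.1] turn [ 0.001  0.    -0.   ]
 -> (457, -88.5, 61) [-0.001 -0.003  0.004]
```

View pics/w8.png

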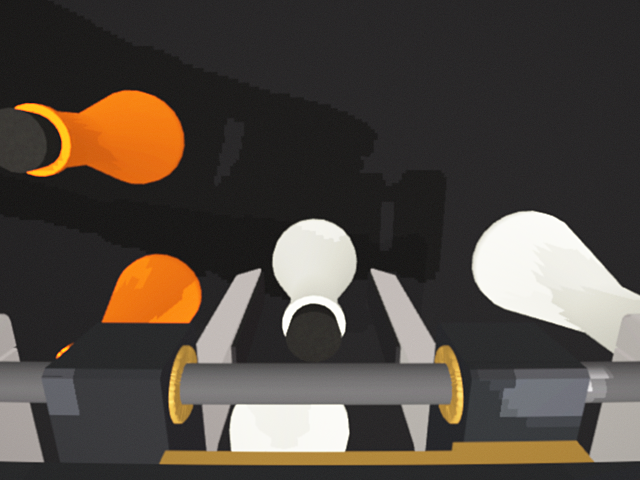

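```bash
python3 -m handwheel '[[0.001,0,0,0,-0.002,0.004,0.3],[0.001,0,0,0,-0.002,0.004,0],[0.001,0,0,0,-0.002,0.004,0],[0.001,0,0,0,-0.002,0.004,0],[0.001,0,0,0,-0.002,0.004,0],[0.001,0,0,0,-0.002,0.004,0],[0.001,0,0,-0.02,-0.002,0.004,0],[0.001,0,0,-0.08,-0.002,0.004,0],[0.001,0,0,-0.18,-0.002,0.004,0],[0.001,0,0,-0.3,-0.002,0.004,0],[0.001,0,0,-0.42,-0.002,0.004,0],[0.001,0,0,-0.5,-0.002,0.004,0]]' 20;python3 - <<'E'
from h import *
go((517.5,262.3,225))
a=camera('wrist'); cv2.imwrite('pics/w9.png',a[:,:,::-1])
E
```

```text
clock: 14.05
eef_pos: [457.5, -88.4, 213.1]
eef_rot: [1.087, 1.568, -0.484]
wrist_force: [0.0, 0.2, 0.2]
finger_gap: 24.2
t 14.05 p [457.5 -88.4 213.1] gap 24.2 F [0.  0.2 0.2] turn [-0.     0.    -0.001]
 -> (517.5, 262.3, 225) [-0.041  0.2   -1.169]
```

View pics/w9.png

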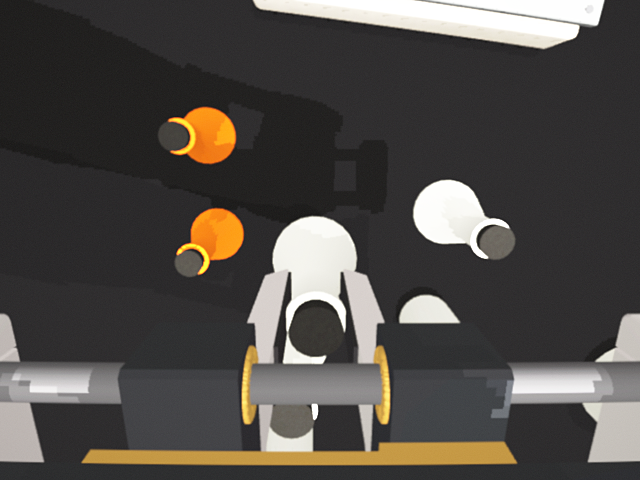

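```bash
python3 -m handwheel '[[0,0,0,-0.02,0.02,-0.08,0],[0,0,0,-0.04,0.04,-0.2,0],[0,0,0,-0.04,0.06,-0.35,0],[0,0,0,-0.04,0.09,-0.5,0],[0,0,0,-0.04,0.11,-0.65,0],[0,0,0,-0.04,0.14,-0.8,0],[0,0,0,-0.04,0.16,-0.93,0],[0,0,0,-0.04,0.17,-0.99,0],[0,0,0,-0.04,0.17,-1,0]]';python3 - <<'E'
from h import *
go((517.5,262.3,145),(517.5,262.3,134))
E
```

```text
clock: 15.22
eef_pos: [509.2, 211.6, 226.6]
eef_rot: [1.089, 1.565, -0.481]
wrist_force: [0.6, -0.6, -0.7]
finger_gap: 24.2
t 15.22 p [509.2 211.6 226.6] gap 24.2 F [ 0.6 -0.6 -0.7] turn [ 0.     0.001 -0.002]
 -> (517.5, 262.3, 145) [ 0.272  0.026 -0.17 ]
 -> (517.5, 262.3, 134) [ 0.309  0.026 -0.17 ]
```

```bash
python3 -m handwheel '[[0,0.001,-0.002,0.02,0.01,-0.07,0],[0,0.001,-0.002,0.05,0.02,-0.14,0],[0,0.001,-0.002,0.12,0.028,-0.17,0],[0,0.001,-0.002,0.2,0.028,-0.17,0],[0,0.001,-0.002,0.26,0.028,-0.17,0],[0,0.001,-0.002,0.28,0.028,-0.17,0],[0,0.001,-0.002,0.28,0.028,-0.17,0]]';python3 - <<'E'
from h import *
go((517.5,262.3,133.6))
a=camera('wrist'); cv2.imwrite('pics/w10.png',a[:,:,::-1])
E
```

```text
clock: 16.1
eef_pos: [518.2, 262.4, 142.6]
eef_rot: [-1.962, 1.57, 2.751]
wrist_force: [-0.4, 0.3, 0.3]
finger_gap: 25.3
t 16.1 p [518.2 262.4 142.6] gap 25.3 F [-0.4  0.3  0.3] turn [ 0. -0.  0.]
 -> (517.5, 262.3, 133.6) [ 0.03  -0.002  0.   ]
```

View pics/w10.png

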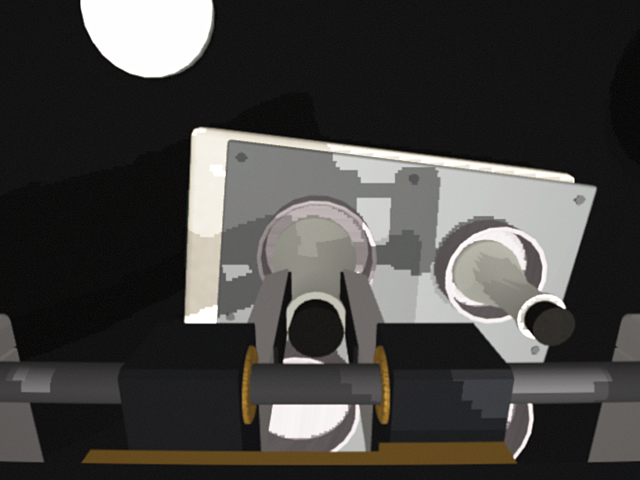

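```bash
python3 -m handwheel '[[0,0,0,0.01,-0.002,0,0],[0,0,0,0.02,-0.002,0,0],[0,0,0,0.028,-0.002,0,0],[0,0,0,0.033,-0.002,0,0],[0,0,0,0.035,-0.002,0,0],[0,0,0,0.035,-0.002,0,0]]'; python3 -c "
from h import *
go((517.5,262.3,133.6))"
```

```text
clock: 16.9
eef_pos: [518.3, 262.9, 134.5]
eef_rot: [2.37, 1.568, 0.799]
wrist_force: [-3.8, -1.2, 15.3]
finger_gap: 24.0
t 16.9 p [518.3 262.9 134.5] gap 24.0 F [-3.8 -1.2 15.3] turn [ 0.    -0.001 -0.001]
 -> (517.5, 262.3, 133.6) [ 0.003 -0.003  0.002]
```

Contact (15 N): on the floor. Release and retreat.

```bash
python3 -m handwheel '[[0,0,0,-0.001,0,0,0.3],[0,0,0,-0.001,0,0,0.35],[0,0,0,-0.001,0,0,0.45],[0,0,0,-0.001,0,0,0.5],[0,0,0,-0.001,0,0,0.5],[0,0,0,-0.05,0,0,0.5],[0,0,0,-0.15,0,0,0.5],[0,0,0,-0.25,0,0,0.5],[0,0,0,-0.35,0,0,0.5],[0,0,0,-0.38,0,0,0.5]]'; python3 - <<'E'
from h import *
go((590.3,-89.3,250),(590.3,-89.3,77))
a=camera('wrist'); cv2.imwrite('pics/w11.png',a[:,:,::-1])
E
```

```text
clock: 18.15
eef_pos: [518.5, 262.9, 251.1]
eef_rot: [2.161, 1.564, 0.591]
wrist_force: [1.0, -0.7, -0.1]
finger_gap: 47.0
t 18.15 p [518.5 262.9 251.1] gap 47.0 F [ 1.  -0.7 -0.1] turn [ 0.    -0.001 -0.002]
 -> (590.3, -89.3, 250) [1.000e-03 2.390e-01 1.174e+00]
 -> (590.3, -89.3, 77) [0.577 0.236 1.176]
```

View pics/w11.png

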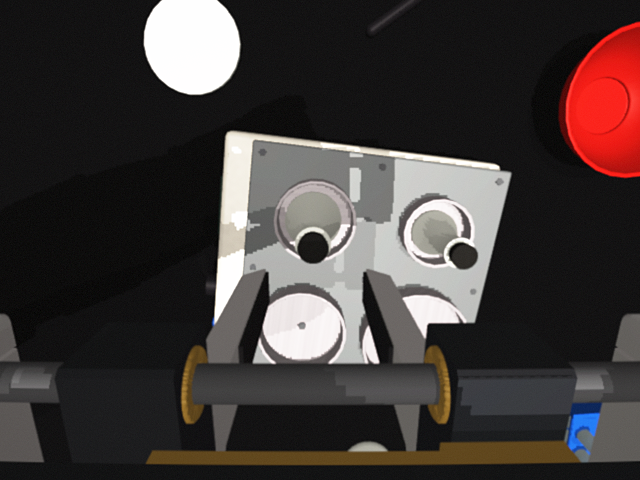

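```bash
python3 -m handwheel '[[0,-0.001,-0.002,0,0.03,0.15,0.5],[0,-0.001,-0.002,0,0.07,0.35,0.5],[0,-0.001,-0.002,0,0.11,0.55,0.5],[0,-0.001,-0.002,0,0.15,0.75,0.5],[0,-0.001,-0.002,0,0.19,0.9,0.6],[0,-0.001,-0.002,0,0.22,0.98,0.6],[0,-0.001,-0.002,0,0.22,0.98,0.6]]'; python3 - <<'E'
from h import *
a=camera('wrist'); cv2.imwrite('pics/w12.png',a[:,:,::-1])
go((590.8,-89.5,77))
E
```

```text
clock: 19.08
eef_pos: [584.5, -32.4, 248.9]
eef_rot: [-1.671, 1.567, 3.039]
wrist_force: [0.2, 1.0, 0.0]
finger_gap: 56.5
t 19.12 p [584.3 -31.3 249.2] gap 56.1 F [-1.5  1.3 -0.1] turn [-0.    -0.     0.001]
 -> (590.8, -89.5, 77) [0.574 0.024 0.194]
```

View pics/w12.png

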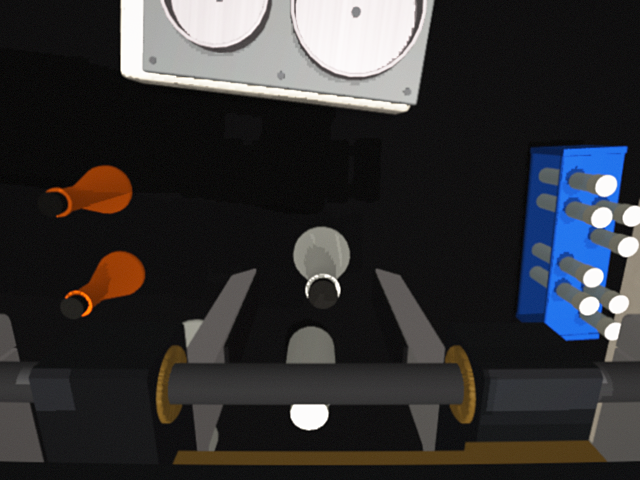

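```bash
python3 - <<'E'
from h import *
c=calibration('wrist')
print(onz(c,322.5,288,109),onz(c,321,257,2),'hl',onz(c,356,12,73))
E
python3 -m handwheel '[[0,0,0.001,0.03,0.01,0.08,0.6],[0,0,0.001,0.08,0.022,0.16,0.6],[0,0,0.001,0.17,0.022,0.192,0.6],[0,0,0.001,0.27,0.022,0.192,0.6],[0,0,0.001,0.37,0.022,0.192,0.6],[0,0,0.001,0.47,0.022,0.192,0.6],[0,0,0.001,0.54,0.022,0.192,0.6],[0,0,0.001,0.574,0.022,0.192,0.6],[0,0,0.001,0.574,0.022,0.192,0.6]]';python3 - <<'E'
from h import *
a=camera('wrist'); cv2.imwrite('pics/w13.png',a[:,:,::-1])
go((590.8,-89.5,77))
E
```

```text
[589.48338379 -85.9657152 ] [589.43523308 -91.87760854] hl [616.73971975 142.28453562]
clock: 20.25
eef_pos: [590.1, -88.0, 76.7]
eef_rot: [-2.336, 1.57, 2.376]
wrist_force: [-0.0, 0.2, -0.1]
finger_gap: 56.3
t 20.3 p [590.5 -88.3  77.4] gap 56.3 F [0.7 1.  0.6] turn [-0. -0. -0.]
 -> (590.8, -89.5, 77) [0.001 0.001 0.004]
```

View pics/w13.png

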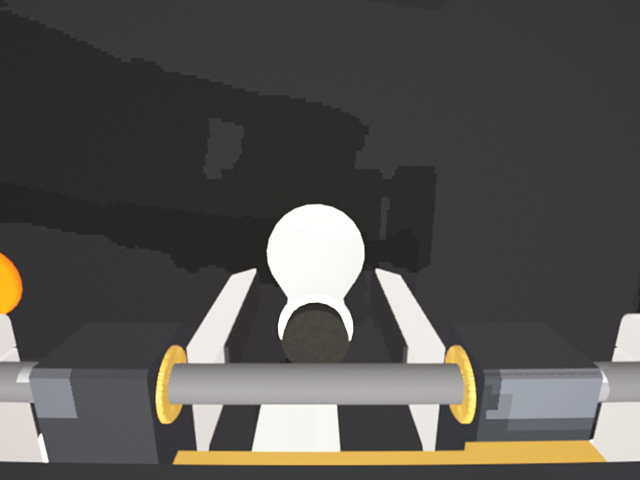

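Centred at column 316. Close and lift.

```bash
python3 -m handwheel '[[0,0,0,0,0.001,0.004,0.3],[0,0,0,0,0.001,0.004,0],[0,0,0,0,0.001,0.004,0],[0,0,0,0,0.001,0.004,0],[0,0,0,0,0.001,0.004,0],[0,0,0,0,0.001,0.004,0],[0,0,0,-0.02,0.001,0.004,0],[0,0,0,-0.08,0.001,0.004,0],[0,0,0,-0.18,0.001,0.004,0],[0,0,0,-0.3,0.001,0.004,0],[0,0,0,-0.42,0.001,0.004,0],[0,0,0,-0.5,0.001,0.004,0]]' 25;python3 - <<'E'
from h import *
go((504.5,152.2,227),(504.5,152.2,150))
a=camera('wrist'); cv2.imwrite('pics/w14.png',a[:,:,::-1])
E
```

```text
clock: 21.8
eef_pos: [590.9, -89.6, 230.6]
eef_rot: [1.532, 1.568, -0.039]
wrist_force: [0.6, 0.0, -1.0]
finger_gap: 28.3
t 21.8 p [590.9 -89.6 230.6] gap 28.3 F [ 0.6  0.  -1. ] turn [-0.     0.    -0.001]
 -> (504.5, 152.2, 227) [ 0.011 -0.288 -0.806]
 -> (504.5, 152.2, 150) [ 0.268 -0.289 -0.806]
```

View pics/w14.png

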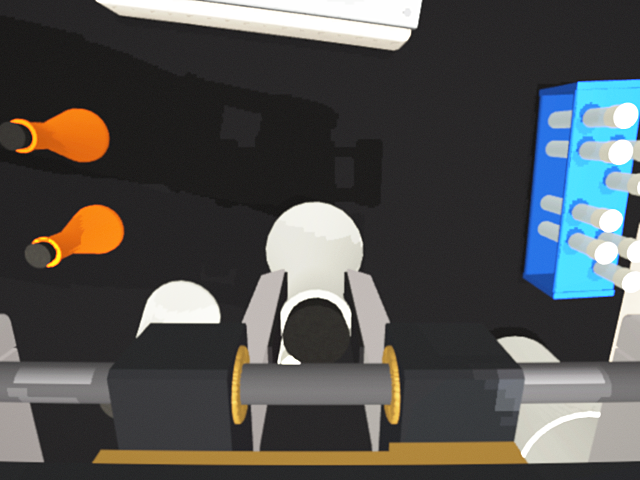

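```bash
python3 -m handwheel '[[0,0,0,0,-0.03,-0.08,0],[0,0,0,0,-0.08,-0.2,0],[0,0,0,0,-0.13,-0.35,0],[0,0,0,0,-0.18,-0.5,0],[0,0,0,0,-0.23,-0.65,0],[0,0,0,0,-0.275,-0.76,0],[0,0,0,0,-0.288,-0.806,0],[0,0,0,0.02,-0.288,-0.806,0],[0,0,0,0.1,-0.288,-0.806,0],[0,0,0,0.18,-0.288,-0.806,0],[0,0,0,0.23,-0.288,-0.806,0],[0,0,0,0.23,-0.288,-0.806,0]]';python3 - <<'E'
from h import *
go((504.5,152.2,150))
a=camera('wrist'); cv2.imwrite('pics/w15.png',a[:,:,::-1])
E
```

```text
clock: 23.35
eef_pos: [505.5, 151.4, 162.7]
eef_rot: [1.306, 1.566, -0.266]
wrist_force: [-1.0, 0.1, -0.6]
finger_gap: 28.2
t 23.35 p [505.5 151.4 162.7] gap 28.2 F [-1.   0.1 -0.6] turn [-0.     0.    -0.002]
 -> (504.5, 152.2, 150) [ 0.042 -0.004 -0.003]
```

View pics/w15.png

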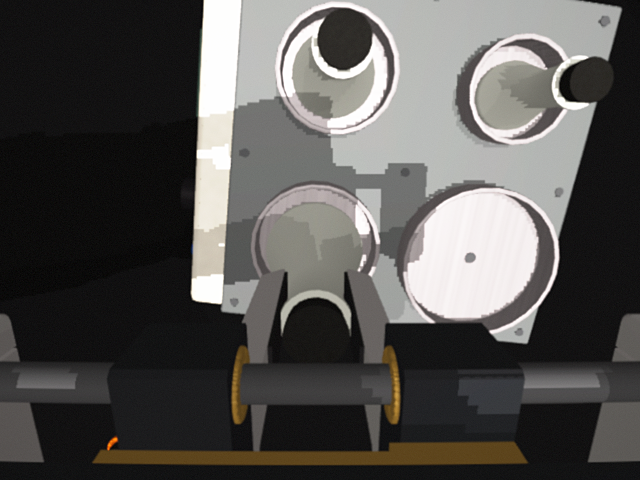

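Base (315,240) is concentric with the m rim (316,238). Lower to the floor (TCP ≈150), and measure holder l from the dot at (470,257).

```bash
python3 - <<'E'
from h import *
c=calibration('wrist'); print('hl',onz(c,470,257.5,73))
E
python3 -m handwheel '[[0,0,-0.002,0.01,-0.003,-0.002,0],[0,0,-0.002,0.02,-0.003,-0.002,0],[0,0,-0.002,0.03,-0.003,-0.002,0],[0,0,-0.002,0.038,-0.003,-0.002,0],[0,0,-0.002,0.042,-0.003,-0.002,0],[0,0,-0.002,0.044,-0.003,-0.002,0]]'; python3 -c "
from h import *
go((504.5,152.2,150))"
```

```text
hl [618.27348491 140.38560468]
clock: 24.15
eef_pos: [505.2, 152.2, 150.7]
eef_rot: [0.463, 1.57, -1.108]
wrist_force: [-1.2, -0.5, 4.4]
finger_gap: 28.1
t 24.15 p [505.2 152.2 150.7] gap 28.1 F [-1.2 -0.5  4.4] turn [-0.  0. -0.]
 -> (504.5, 152.2, 150) [ 0.002 -0.002  0.   ]
```

```bash
python3 -m handwheel '[[0,0,0,0.002,0,0,0],[0,0,0,0.002,0,0,0.33],[0,0,0,0,0,0,0.4],[0,0,0,0,0,0,0.5],[0,0,0,0,0,0,0.55],[0,0,0,0,0,0,0.55],[0,0,0,-0.05,0,0,0.55],[0,0,0,-0.15,0,0,0.55],[0,0,0,-0.25,0,0,0.55],[0,0,0,-0.35,0,0,0.55],[0,0,0,-0.38,0,0,0.55]]'; python3 - <<'E'
from h import *
go((439.5,-214.8,265),(439.5,-214.8,106))
a=camera('wrist'); cv2.imwrite('pics/w16.png',a[:,:,::-1])
E
```

```text
clock: 25.52
eef_pos: [505.6, 152.4, 267.2]
eef_rot: [1.531, 1.567, -0.041]
wrist_force: [0.3, 0.7, -0.1]
finger_gap: 51.5
t 25.52 p [505.6 152.4 267.2] gap 51.5 F [ 0.3  0.7 -0.1] turn [-0.     0.    -0.001]
 -> (439.5, -214.8, 265) [ 0.007 -0.22   1.224]
 -> (439.5, -214.8, 106) [ 0.537 -0.222  1.224]
```

View pics/w16.png

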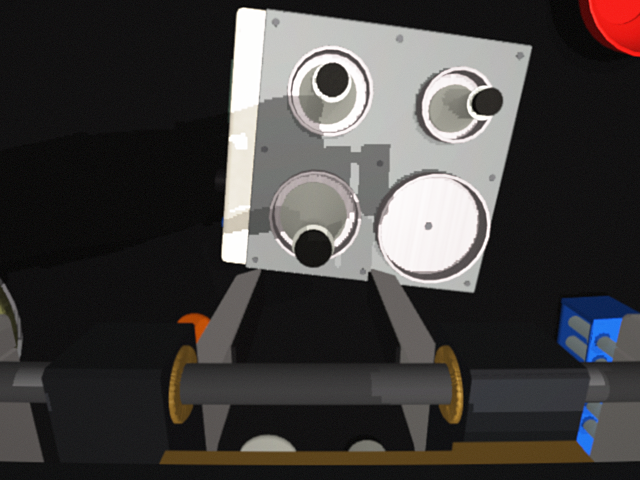

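Three placed; now flask_l.

```bash
python3 -m handwheel '[[0,0,-0.001,0,-0.02,0.12,0.6],[0,0,-0.001,0,-0.06,0.3,0.7],[0,0,-0.001,0,-0.1,0.5,0.7],[0,0,-0.001,0,-0.14,0.7,0.7],[0,0,-0.001,0,-0.18,0.88,0.7],[0,0,-0.001,0,-0.2,0.98,0.7],[0,0,-0.001,0,-0.2,1,0.7],[0,0,-0.001,0,-0.2,1,0.7]]'; python3 - <<'E'
from h import *
a=camera('wrist'); cv2.imwrite('pics/w17.png',a[:,:,::-1])
go((439.5,-214.8,106))
E
```

```text
clock: 26.58
eef_pos: [445.4, -147.1, 266.3]
eef_rot: [-2.06, 1.57, 2.651]
wrist_force: [0.1, -0.5, -0.0]
finger_gap: 65.8
t 26.62 p [ 445.5 -146.7  266.4] gap 65.7 F [ 0.1  0.3 -0.2] turn [-0. -0.  0.]
 -> (439.5, -214.8, 106) [ 0.535 -0.02   0.227]
```

View pics/w17.png

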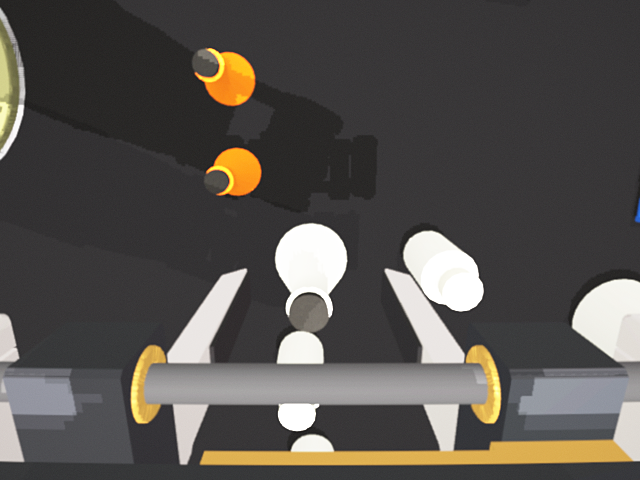

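```bash
python3 -m handwheel '[[0,0,0,0.02,-0.01,0.1,0.7],[0,0,0,0.08,-0.02,0.2,0.7],[0,0,0,0.17,-0.02,0.227,0.7],[0,0,0,0.27,-0.02,0.227,0.7],[0,0,0,0.37,-0.02,0.227,0.7],[0,0,0,0.46,-0.02,0.227,0.7],[0,0,0,0.51,-0.02,0.227,0.7],[0,0,0,0.535,-0.02,0.227,0.7],[0,0,0,0.535,-0.02,0.227,0.7]]';python3 - <<'E'
from h import *
a=camera('wrist'); cv2.imwrite('pics/w18.png',a[:,:,::-1])
go((439.5,-214.8,106))
E
```

```text
clock: 27.75
eef_pos: [439.7, -214.6, 106.1]
eef_rot: [-2.198, 1.571, 2.515]
wrist_force: [0.8, -0.5, 0.2]
finger_gap: 65.6
t 27.8 p [ 439.8 -214.8  106.5] gap 66.0 F [-0.1  0.6  0.2] turn [ 0.  0. -0.]
 -> (439.5, -214.8, 106) [ 0.002 -0.001  0.   ]
```

View pics/w18.png

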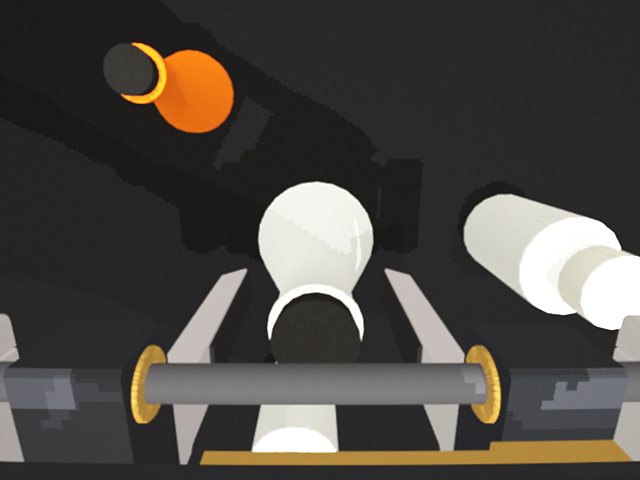

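```bash
python3 -m handwheel '[[0,0,0,0,0,0,0.4],[0,0,0,0,0,0,0],[0,0,0,0,0,0,0],[0,0,0,0,0,0,0],[0,0,0,0,0,0,0],[0,0,0,0,0,0,0],[0,0,0,-0.02,0,0,0],[0,0,0,-0.08,0,0,0],[0,0,0,-0.18,0,0,0],[0,0,0,-0.3,0,0,0],[0,0,0,-0.42,0,0,0],[0,0,0,-0.5,0,0,0]]' 30;python3 - <<'E'
from h import *
go((617.3,140.5,260),(617.3,140.5,179))
a=camera('wrist'); cv2.imwrite('pics/w19.png',a[:,:,::-1])
E
```

```text
clock: 29.3
eef_pos: [439.8, -214.7, 258.3]
eef_rot: [1.088, 1.569, -0.482]
wrist_force: [-0.2, 0.2, -1.5]
finger_gap: 35.9
t 29.3 p [ 439.8 -214.7  258.3] gap 35.9 F [-0.2  0.2 -1.5] turn [ 0.     0.    -0.001]
 -> (617.3, 140.5, 260) [-0.006  0.592 -1.184]
 -> (617.3, 140.5, 179) [ 0.264  0.591 -1.184]
```

View pics/w19.png

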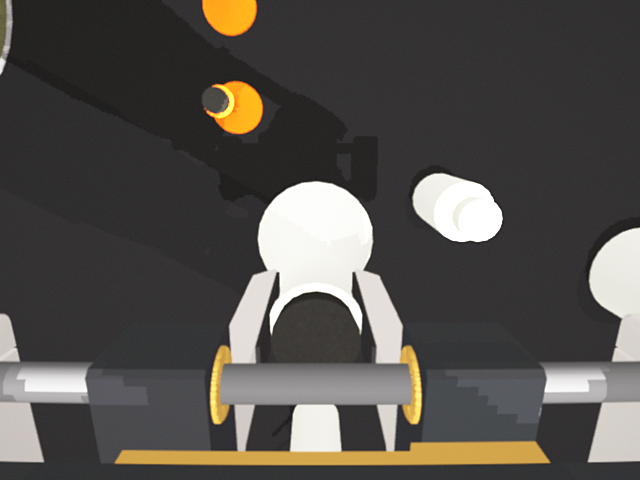

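```bash
python3 -m handwheel '[[0,0,0,-0.03,0.02,-0.06,0],[0,0,0,-0.05,0.07,-0.16,0],[0,0,0,-0.05,0.13,-0.28,0],[0,0,0,-0.05,0.2,-0.41,0],[0,0,0,-0.05,0.27,-0.54,0],[0,0,0,-0.05,0.33,-0.67,0],[0,0,0,-0.05,0.4,-0.8,0],[0,0,0,-0.05,0.46,-0.91,0],[0,0,0,-0.05,0.5,-0.98,0],[0,0,0,-0.05,0.5,-1,0],[0,0,0,-0.05,0.5,-1,0]]';python3 - <<'E'
from h import *
go((617.3,140.5,190),(617.3,140.5,179))
a=camera('wrist'); cv2.imwrite('pics/w20.png',a[:,:,::-1])
c=calibration('wrist')
E
```

```text
clock: 30.72
eef_pos: [589.9, 84.7, 275.5]
eef_rot: [0.963, 1.566, -0.607]
wrist_force: [0.6, -1.1, -1.8]
finger_gap: 36.1
t 30.73 p [589.9  84.7 275.5] gap 36.1 F [ 0.6 -1.1 -1.8] turn [ 0.     0.001 -0.001]
 -> (617.3, 140.5, 190) [ 0.285  0.09  -0.187]
 -> (617.3, 140.5, 179) [ 0.321  0.09  -0.187]
```

View pics/w20.png

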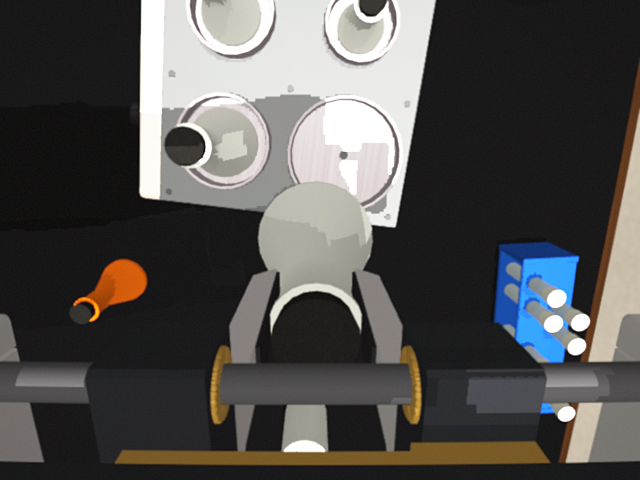

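```bash
python3 -m handwheel '[[0,0.001,-0.001,0,0.03,-0.06,0],[0,0.001,-0.001,0,0.07,-0.15,0],[0,0.001,-0.001,0.02,0.09,-0.187,0],[0,0.001,-0.001,0.08,0.09,-0.187,0],[0,0.001,-0.001,0.16,0.09,-0.187,0],[0,0.001,-0.001,0.23,0.09,-0.187,0],[0,0.001,-0.001,0.275,0.09,-0.187,0],[0,0.001,-0.001,0.28,0.09,-0.187,0],[0,0.001,-0.001,0.28,0.09,-0.187,0]]';python3 - <<'E'
from h import *
go((617,140.7,179))
a=camera('wrist'); cv2.imwrite('pics/w21.png',a[:,:,::-1])
E
```

```text
clock: 31.9
eef_pos: [617.5, 140.0, 192.3]
eef_rot: [1.805, 1.569, 0.234]
wrist_force: [-0.2, 0.3, -1.1]
finger_gap: 36.1
t 31.9 p [617.5 140.  192.3] gap 36.1 F [-0.2  0.3 -1.1] turn [-0.    -0.    -0.001]
 -> (617, 140.7, 179) [ 0.044 -0.002 -0.002]
```

View pics/w21.png

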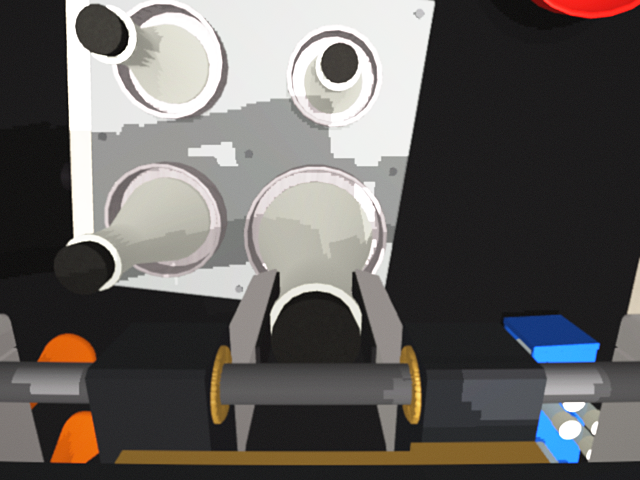

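Base is inside the l rim. Lower.

```bash
python3 -m handwheel '[[0,0,-0.001,0.012,-0.002,-0.002,0],[0,0,-0.001,0.024,-0.002,-0.002,0],[0,0,-0.001,0.034,-0.002,-0.002,0],[0,0,-0.001,0.04,-0.002,-0.002,0],[0,0,-0.001,0.044,-0.002,-0.002,0],[0,0,-0.001,0.046,-0.002,-0.002,0]]'; python3 -c "
from h import *
go((617,140.7,179))"
```

```text
clock: 32.7
eef_pos: [617.2, 140.8, 179.8]
eef_rot: [2.509, 1.57, 0.938]
wrist_force: [-4.1, -0.1, 9.0]
finger_gap: 35.9
t 32.7 p [617.2 140.8 179.8] gap 35.9 F [-4.1 -0.1  9. ] turn [-0. -0. -0.]
 -> (617, 140.7, 179) [ 0.003 -0.001  0.   ]
```

```bash
python3 -m handwheel '[[0,0,0,0,0,0,0.42],[0,0,0,0,0,0,0.5],[0,0,0,0,0,0,0.6],[0,0,0,0,0,0,0.6],[0,0,0,0,0,0,0.6],[0,0,0,-0.05,0,0,0.6],[0,0,0,-0.15,0,0,0.6],[0,0,0,-0.25,0,0,0.6],[0,0,0,-0.35,0,0,0.6],[0,0,0,-0.4,0,0,0.6]]'; python3 -m handwheel '[[0,0,0,0,-0.1,0.1,0.6],[0,0,0,0,-0.2,0.25,0.6],[0,0,0,0,-0.3,0.45,0.6],[0,0,0,0,-0.4,0.65,0.6],[0,0,0,0,-0.4,0.85,0.6],[0,0,0,0,-0.4,1,0.6],[0,0,0,0,-0.4,1,0.6],[0,0,0,0,-0.4,1,0.6]]'; python3 - <<'E'
from h import *
for n in('top','scene'): cv2.imwrite(f'pics/{n}9.png',camera(n)[:,:,::-1])
go((600,-100,300))
E
```

```text
clock: 33.95
eef_pos: [617.4, 140.7, 302.4]
eef_rot: [1.952, 1.567, 0.381]
wrist_force: [0.2, -0.4, -0.2]
finger_gap: 56.6
clock: 34.95
eef_pos: [497.3, -158.8, 301.5]
eef_rot: [2.056, 1.567, 0.485]
wrist_force: [-0.5, 0.6, -0.1]
finger_gap: 56.5
t 35.05 p [ 497.5 -158.2  301.7] gap 56.2 F [-0.7  0.4 -0.3] turn [ 0.    -0.    -0.001]
 -> (600, -100, 300) [ 0.007  0.342 -0.194]
```

View pics/top9.png

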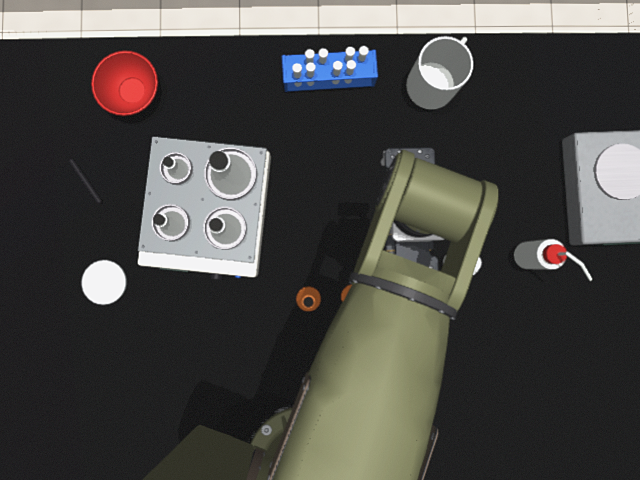

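View pics/scene9.png

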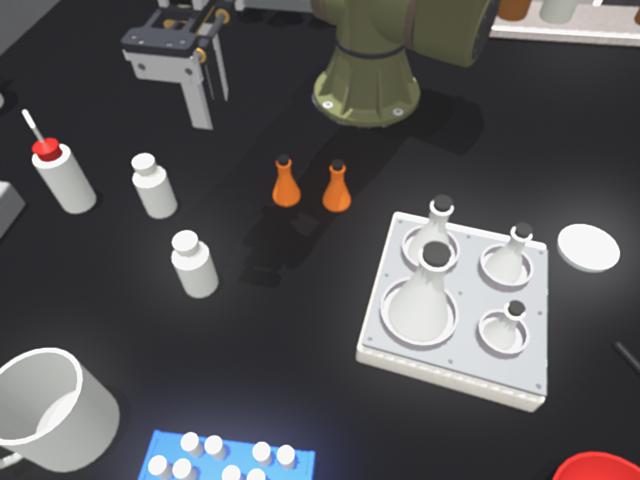

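```bash
python3 - <<'E'
import cv2
t=cv2.imread("pics/top9.png")
cv2.imwrite("pics/th9.png",cv2.resize(t[130:280,130:280],None,fx=4,fy=4,interpolation=cv2.INTER_CUBIC))
E
```

```text
(no output)
```

View pics/th9.png

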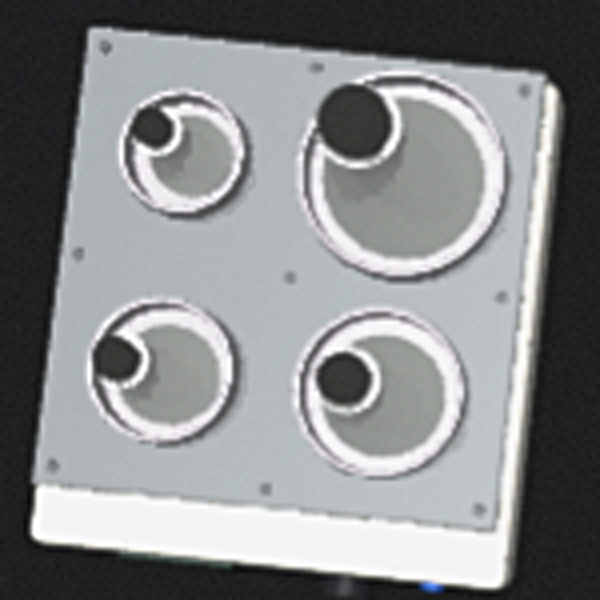

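```bash
python3 -c "
from cell import order
print(order.sign_off())"
```

```text
the job is handed in; nothing more can be done
None
```

All four stoppered flasks are standing in the holders of their own sizes, and I handed the job in at about 35 s of the 128 s allowed. I moved them smallest to largest, gripping each by the neck from above.

- **Placement:** In the last top view, each flask's base centre falls within about 1 mm of the holder's centre mark. The scene view shows all four upright. They are seated at the expected height: three gave a reading of 2 to 15 N on the wrist as they reached the floor, and flask_m gave 4 N.
- **Bottles and look-alikes:** Both sample bottles and the two orange flasks look unmoved in the scene view. The arm hid the bottles in the last top view, so I checked them by eye in the scene view only and did not measure them.
- **Robot:** The gripper was clear of everything when I handed in.
- **Disagreements:** The top, scene and wrist cameras disagreed by 2 to 5 mm in absolute position, so I worked from their averages. The finger opening read about 2 mm wider than the neck on every grasp, but no flask slipped.

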